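# Put the slate sign in the jar carrier and hold the carrier up level

### The arm

A 7-joint arm with a two-finger parallel gripper is mounted at the origin on the work surface. World frame = base frame: x ahead of the robot, y to its left, z up, the work surface at z = 0. Lengths are in m, angles in rad, forces in N, time in s.
With the tool pointing down it reaches from about 0.4 to 0.85 m from the base axis. Payload 4.5 kg.
Tool frame: the origin (TCP) lies at the very end of the fingers, on their centre line; the grasp point (between the pads) lies 19 mm behind it (grip_point_offset is the distance from the TCP to the grasp point, in m); z points along the fingers, y is the line along which they close (so a half turn about z gives the same grasp; the last joint's range is limited). The gripper opens to 88 mm and grips with 3 to 60 N. Pads are 18 mm wide; open, the fingers measure 123 mm over their backs; the gripper's body (75 mm by 187 mm) begins 45 mm behind the grasp point.
Start: joints at [-1.173, 0.689, -0.195, 1.565, 0.157, 0.902, -0.215], TCP at [0.222, 0.584, 0.239] pointing down, gripper open.
Joint ranges: [-3.01, 3.01], [-0.46, 2.08], [-1.47, 1.51], [0.13, 2.56], [-1, 4.14], [0.04, 2.09], [-2.66, 2.66]. Speed limits (rad/s): [2.57, 2.57, 3.14, 3.14, 3.14, 3.14, 3.14].

### API

Orientations are given as a unit quaternion [x, y, z, w].
In Python, from plant import get_state, snapshot, camera_params, finish_job, grip_point_offset gives the robot as it stands.
- The arm moves only by the tool drive_effector, called after "Emit:" by a JSON object that holds its "op" and its "data". Schema: {"type":"object","properties":{"ticks":{"type":"object","properties":{"plan":{"type":"array","items":{"type":"array","items":{"type":"number"},"minItems":7,"maxItems":7},"minItems":1,"maxItems":10}},"additionalProperties":false,"required":["plan"]},"clamp_n":{"type":"number"},"only":{"type":"string"},"quiet":{"type":"boolean"},"lines":{"type":"string"}},"required":["ticks"],"additionalProperties":false}. ticks is an object whose key "plan" holds a list of rows, 1 to 10 of them, each of 7 numbers: the opening from 0.0 (shut) to 1.0 (fully open), then dx, dy, dz in parts of the range, where 1.0 means 1 m, then a rotation vector rx, ry, rz in fractions of the full range, 1 being 2 pi rad; each row is the pose to reach, as a shift and turn from the pose commanded when the call began, along the tool's axes at that moment; what a row does not reach only later rows make up. A row lasts 1/10 s, in which the tool goes at most 0.05 m and 0.15 rad, less where a joint would pass 70% of its speed; a pose out of reach is approached as far as the arm can. The fingers move at their own pace and stop on an object; clamp_n is the grip in N (left out, the last holds). Time passes only in rows, so rows that do not move let the fingers close. The tool returns the time, the measured TCP pose, the force, the opening and the grip force at its end. only (a regular expression) keeps the lines of the reply that match it, lines (a string "A,B") keeps lines A to B, and quiet returns only ok. A shift or turn number past 1, either way, is cut back to 1. Input that does not fit is refused with a message, and nothing moves.
- get_state(): the state, without advancing time (a new reading comes with each control period).
- snapshot(name): name is "side" or "top"; returns (picture, depth): 480x640x3 uint8, red, green, blue; 480x640 float32, m along the optical axis (not along the pixel's ray), 0 where there is no reading.
- camera_params(name): a dict with "fx", "fy", "cx", "cy" (pixels), "rvec" (rotation vector, rad) and "tvec" (3), from world to camera coordinates, as OpenCV has them. Camera axes: x right, y down, z forward; pixel columns grow to the right and rows downward; lengths in m; the calibration is good to about 2 mm. A picture is of the moment at which its call begins. camera_params takes no time and is no camera call.
- finish_job(): hands the job in; it is judged then, once.
The state is a dict: "clock": time; "q": joint angles; "qd": joint speeds; "joint_torque": joint torques, N m; "tool_pos": TCP position; "eef_rot": TCP orientation; "contact_force": force on the tool from outside, world axes, zero at the start; "moment": the same for the moment, N m; "opening": opening from 0.0 (shut) to 1.0 (fully open); "finger_force": force on a finger pad.
Only numpy, scipy, OpenCV 4.12 (cv2) and the standard library are available. Lean on these libraries where they do the work, as an engineer would, in place of code of your own. Each camera call takes 0.05 s, during which the arm holds its last target. There are 200 camera calls.

### The job

Take the black slate sign out of the wooden rack and lean it in the empty end of the blue metal carrier, its foot between the low ridge and the tall end wall and its back resting on that wall, and let go of it while the carrier still stands on the counter. Then take the carrier by its wooden bar handle, lift it straight up so that its bottom is about 10 cm above the counter, and finish holding it there in the air, steady and level, with the sign still leaning and both jars standing in it. Leave the white sign, the other jars and the spatula where they are.

Things in the scene. Friction and masses are not known exactly. Their poses are not given: they have to be found in the camera images.
- slate: black sign, a flat stiff slab 80 (x) x 10 (y) x 120 (z) mm, about 0.14 kg, same on both faces; starts upright, loose, in one of the rack's two slots, 25 mm of its height inside the slot. Origin at the centre of its underside (an 80 x 10 mm edge); z runs up the slab to its top edge, y is the thickness
- slate_top (a point): centre of the slate's top edge, 120 mm up its z from its origin
- white_sign: white sign of the same size as the slate, upright in the rack's other slot; stays there
- rack: dark wooden sign rack fixed to the counter, 110 (x) x 120 (y) x 33 (z) mm; origin at the centre of its underside. Two slots 13 mm wide run along its x at y = +30 and -30 mm, floor 8 mm up, 25 mm deep. Which sign is in which slot varies
- carrier: loose blue metal carrier, tray 170 (x) x 206 (y) mm, about 0.32 kg empty, under 0.9 kg loaded and nearly balanced about its handle; origin at the centre of its underside, z up. Floor top at z = 6 mm, side and -y end walls up to z = 30 mm, +y end wall (backrest) up to z = 67 mm, faces at y = 97 and 103 mm. Two jars stand in compartments in the -y half; the +y end is the empty one
- carrier_grip (a point): middle of the carrier's wooden bar handle, above the carrier's origin by 150 mm, axes as the carrier's. The bar runs along x, 14 mm thick in y, 20 mm tall (z = 140 to 160 mm), 150 mm clear between its two upright posts at x = +-80 mm
- sign_bay (a point): bay for the sign's foot: point on the carrier's floor at carrier (0, 81.2, 6) mm, axes as the carrier's, midway between the +y face of a ridge across the floor (y = 65.4, top at z = 20 mm) and the backrest's inner face (y = 97). The sign's top leans to +y, over the backrest, about 20 degrees from upright with its foot against the ridge
- jar_a: jar of roe, orange-red with a white band and a gold lid, 60 mm diameter, 65 mm tall; origin at the centre of its underside, z up; stands loose in the carrier, at its -x side
- jar_b: jar of roe, orange-red with a white band and a gold lid, 60 mm diameter, 65 mm tall; origin at the centre of its underside, z up; stands loose in the carrier, at its +x side
- jar_c: jar of roe, orange-red with a white band and a gold lid, 60 mm diameter, 65 mm tall; origin at the centre of its underside, z up; stands on the counter beyond the work area; leave alone
- jar_d: jar of roe, orange-red with a white band and a gold lid, 60 mm diameter, 65 mm tall; origin at the centre of its underside, z up; stands on the counter beyond the work area; leave alone
- jar_e: jar of roe, orange-red with a white band and a gold lid, 60 mm diameter, 65 mm tall; origin at the centre of its underside, z up; stands on the counter beyond the work area; leave alone
- spatula: spatula 240 mm long lying on the counter to the left along x; leave alone
Not all that is in view belongs to the job. Several things have the shape of the slate; the one meant has the colours described above.

How it is judged:
By the outcome, as a careful person would: the job done as asked, in the order asked, and still so for the second after the job is handed in, while the arm keeps its last pose, push and grip.
It also fails if it takes over 58 s, if anything falls off the work surface, if the arm or the gripper's body presses on something with over 40 N, if the wrist force passes 120 N, or if a joint passes its speed limit or range.

## Working session

There is one attempt and no reset: what is moved stays moved. The work goes in short steps, Python scripts to look and compute and a tool call to move; the robot and the scene stay as the last step left them, time stands still between calls to the robot, and variables do not carry over. Pictures are saved under pics/ and viewed, at most 10 in all, crops included, and the job is handed in when it is done.

```bash
mkdir -p pics; ls
```

Run:
```python
from plant import *
import cv2,numpy as np
s=get_state();print({k:np.round(v,3).tolist() for k,v in s.items()},grip_point_offset)
for n in("side","top"):
    p,d=snapshot(n);cv2.imwrite(f"pics/{n}0.png",p[:,:,::-1]);np.save(f"{n}0.npy",d);np.save(f"{n}0c.npy",p)
    print(camera_params(n))
```

```text
pics
{'clock': 0.0, 'q': [-1.173, 0.69, -0.194, 1.566, 0.157, 0.902, -0.215], 'qd': [-0.001, -0.0, -0.0, -0.001, 0.001, 0.001, -0.0], 'joint_torque': [0.001, -52.758, -1.267, -15.342, -0.053, 0.006, 0.0], 'tool_pos': [0.222, 0.583, 0.238], 'eef_rot': [0.181, 0.984, -0.001, -0.0], 'contact_force': [0.335, -0.608, -0.508], 'moment': [0.04, 0.022, 0.02], 'finger_force': 0.0, 'opening': 1.0} 0.0187
{'fx': 520.4684965496882, 'fy': 520.4684965496882, 'cx': 327.5688610800432, 'cy': 246.39206385388567, 'rvec': array([ 2.3150999 , -0.10407132,  0.0476062 ]), 'tvec': array([-0.56246228,  0.18570961,  1.23171271])}
{'fx': 612.3158920493893, 'fy': 612.3158920493893, 'cx': 309.2917461299062, 'cy': 235.88167748636795, 'rvec': array([ 2.16136086, -2.19512296,  0.07803268]), 'tvec': array([0.08723497, 0.55578073, 1.73854729])}
```

View pics/side0.png

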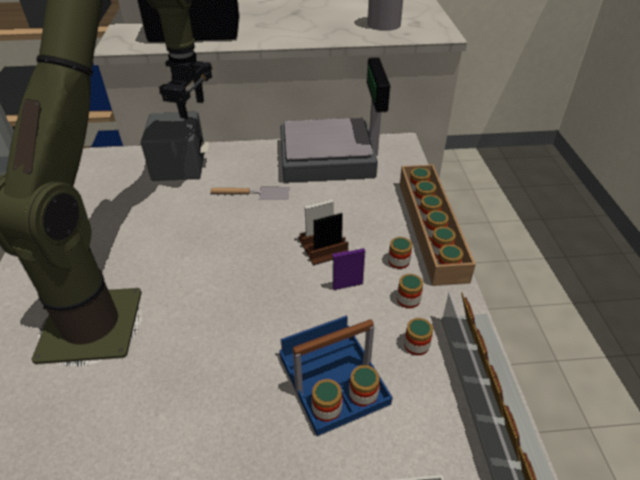

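View pics/top0.png

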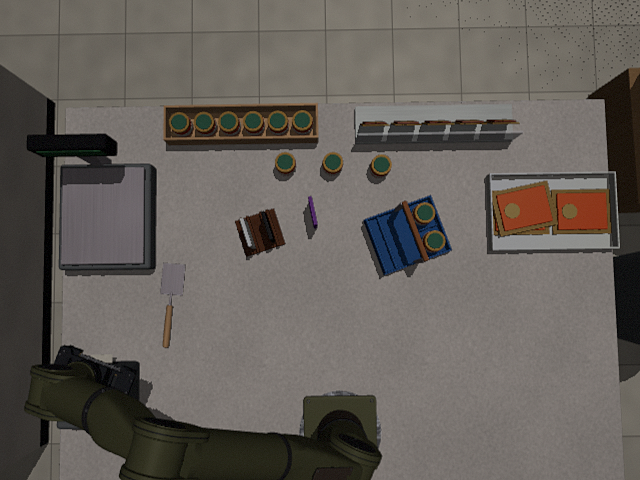

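The side view shows the black slate in the rack at (327,230), in front of the white sign (318,215). The purple decoy is at (348,268). The carrier is at (335,375), with its backrest at the far left and its jars at (327,398) and (364,385). In the top view the rack is at (260,233) with the slate in its right (-y) slot, and the carrier is at (407,236) with its backrest on the left side.

Create h.py:
```python
import numpy as np,cv2
from plant import *
from scipy.spatial.transform import Rotation as R
def cloud(n,d):
    c=camera_params(n);v,u=np.mgrid[:480,:640]
    P=np.stack([(u-c['cx'])/c['fx']*d,(v-c['cy'])/c['fy']*d,d],-1)
    return (P-c['tvec'])@R.from_rotvec(c['rvec']).as_matrix()
def proj(n,p):
    c=camera_params(n);K=np.array([[c['fx'],0,c['cx']],[0,c['fy'],c['cy']],[0,0,1]])
    return cv2.projectPoints(np.float64(p).reshape(-1,1,3),c['rvec'],c['tvec'],K,None)[0][:,0]
def rect(P):
    (c,s,a)=cv2.minAreaRect(P[:,:2].astype(np.float32));return np.round(c,4),np.round(s,4),round(a,1)
```

Run:
```python
from h import *
for n in("top","side"):
    d=np.load(n+"0.npy");p=np.load(n+"0c.npy").astype(int);W=cloud(n,d);ok=d>0
    r,g,b=p[...,0],p[...,1],p[...,2];x,y,z=W[...,0],W[...,1],W[...,2]
    area=ok&(x>.3)&(x<.8)&(y>-.5)&(y<.5)
    print(n,'counter z',np.median(z[area&(z<.02)]))
    blk=area&(p.max(2)<45)&(z>.06)&(y>0)
    for nm,m in(('slate',blk),('slatetop',blk&(z>.118)),('white',area&(p.min(2)>140)&(z>.06)&(y>0)),
      ('bar',area&(z>.135)&(z<.175)&(y<.05)),
      ('blue',area&(b>r+30)&(b>g+15)&(y<.03)&(z<.08)),('backtop',area&(b>r+30)&(b>g+15)&(y<.03)&(z>.058)&(z<.08)),
      ('rack',area&(z>.024)&(z<.04)&(y>.05)&(y<.35)&(r>b+15))):
        Q=W[m]
        if len(Q)>5: print(nm,len(Q),rect(Q),'z',np.percentile(Q[:,2],[2,50,98]).round(3),'mean',Q.mean(0).round(3))
a=np.load("top0c.npy")[180:290,220:460,::-1];b=np.load("side0c.npy")[190:440,260:440,::-1]
a=cv2.resize(a,None,fx=3.3,fy=3.3,interpolation=2);cv2.imwrite("pics/t1.png",a)
cv2.imwrite("pics/s1.png",cv2.resize(b,None,fx=2.4,fy=2.4,interpolation=2))
```

```text
top counter z -0.0006429163404654751
slate 158 (array([0.6147, 0.1141]), array([0.1115, 0.3122]), 30.7) z [0.063 0.124 0.134] mean [0.581 0.184 0.116]
slatetop 111 (array([0.5879, 0.2037]), array([0.092 , 0.0491]), 53.3) z [0.119 0.126 0.135] mean [0.581 0.194 0.126]
white 76 (array([0.5627, 0.2512]), array([0.0738, 0.0077]), 17.4) z [0.12  0.126 0.134] mean [0.563 0.251 0.126]
bar 403 (array([ 0.5576, -0.2023]), array([0.169 , 0.0175]), 19.2) z [0.141 0.158 0.166] mean [ 0.556 -0.202  0.157]
blue 2380 (array([ 0.556 , -0.2028]), array([0.1695, 0.207 ]), 19.2) z [-0.004  0.007  0.067] mean [ 0.549 -0.183  0.012]
backtop 131 (array([ 0.5383, -0.1886]), array([0.156, 0.193]), 10.1) z [0.059 0.066 0.072] mean [ 0.524 -0.11   0.066]
rack 245 (array([0.6497, 0.2037]), array([0.1232, 0.2911]), 77.7) z [0.025 0.032 0.04 ] mean [0.583 0.208 0.032]
side counter z 0.00019274472794022823
slate 604 (array([0.5812, 0.1909]), array([0.078 , 0.0164]), 14.5) z [0.062 0.098 0.129] mean [0.581 0.189 0.097]
slatetop 136 (array([0.5813, 0.1918]), array([0.0765, 0.0128]), 19.1) z [0.119 0.125 0.131] mean [0.581 0.191 0.125]
white 72 (array([0.5648, 0.2521]), array([0.0782, 0.0135]), 16.1) z [0.125 0.128 0.131] mean [0.564 0.252 0.128]
bar 925 (array([ 0.5589, -0.2029]), array([0.1709, 0.0185]), 19.5) z [0.14  0.158 0.162] mean [ 0.556 -0.207  0.155]
blue 4278 (array([ 0.5585, -0.2029]), array([0.1704, 0.2087]), 19.4) z [0.003 0.01  0.066] mean [ 0.552 -0.19   0.019]
backtop 268 (array([ 0.51  , -0.1278]), array([0.1863, 0.0766]), 48.1) z [0.058 0.065 0.07 ] mean [ 0.524 -0.111  0.064]
rack 360 (array([0.647 , 0.1727]), array([0.0794, 0.307 ]), 74.1) z [0.024 0.032 0.039] mean [0.598 0.186 0.032]
```

View pics/t1.png

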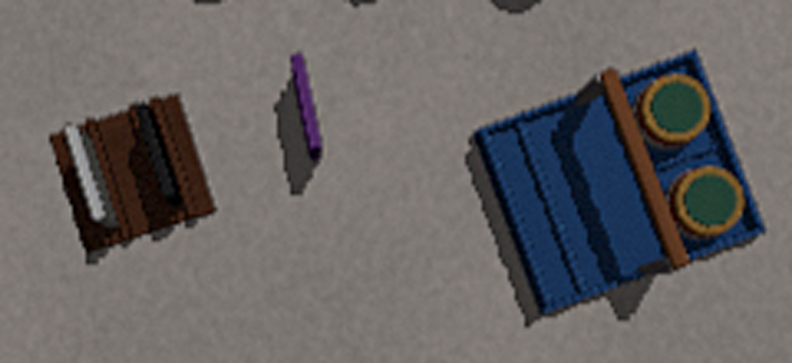

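View pics/s1.png

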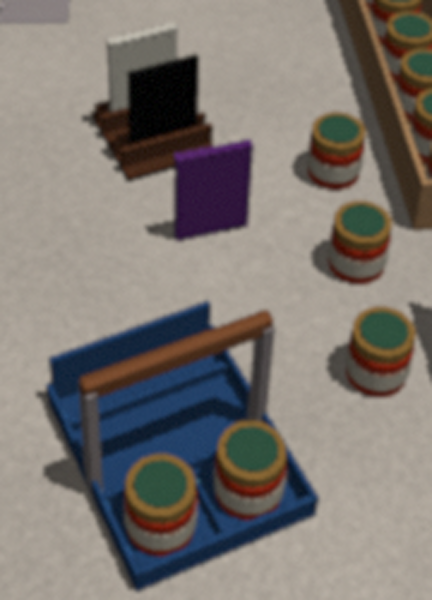

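Both crops agree with this: black slate in the -y slot, white sign in the +y slot, bar clear, bay empty. Next I'll refine the slate and carrier poses and work out the first move.

Add to h.py:
```python
def toolR(yaw,tilt=0.,flip=0):
    # tool down, tool y along local y (yaw about world z); tilt: lean approach about local x; flip half turn
    return R.from_euler('z',yaw)*R.from_euler('x',-tilt)*R.from_euler('x',np.pi)*R.from_euler('z',np.pi*flip)
def goal(p,Rg,s=None):
    s=s or get_state();R0=R.from_quat(s['eef_rot'])
    print('shift',R0.inv().apply(np.array(p)-s['tool_pos']).round(4),'rotvec',(R0.inv()*Rg).as_rotvec().round(4),'target',np.round(p,4))
```

Run:
```python
from h import *
d=np.load("side0.npy");p=np.load("side0c.npy").astype(int);W=cloud("side",d);z=W[...,2]
m=(d>0)&(W[...,0]>.5)&(W[...,0]<.66)&(W[...,1]>.15)&(W[...,1]<.22)&(p.max(2)<45)&(z>.05)&(z<.118)
Q=W[m]
for _ in range(3):
    c=Q.mean(0);n=np.linalg.svd(Q-c)[2][2];n*=-np.sign(n[1]);e=(Q-c)@n;Q=Q[abs(e)<.004]
yaw=np.arctan2(n[0],-n[1]);print('face n',n.round(3),'yaw',np.degrees(yaw).round(2),'tilt',np.degrees(np.arcsin(n[2])).round(2),c.round(4),len(Q),e.std())
ux=np.array([np.cos(yaw),np.sin(yaw),0]);t=Q@ux;lo,hi=np.percentile(t,[1,99]);print('x extent',hi-lo)
cx=(lo+hi)/2; ctr=c+ux*(cx-c@ux); ctr=ctr-n*.005; print('slate centre xy at z',ctr.round(4))
# yaw of rack from side walls via rack pts, white face/top
for n_ in("top","side"):
    d=np.load(n_+"0.npy");W=cloud(n_,d);z=W[...,2]
    m=(d>0)&(W[...,0]>.48)&(W[...,0]<.68)&(W[...,1]>.12)&(W[...,1]<.3)&(z>.026)&(z<.038)
    print('rack',n_,rect(W[m]),m.sum())
    m=(d>0)&(W[...,0]>.4)&(W[...,0]<.7)&(W[...,1]>-.16)&(W[...,1]<-.05)&(z>.045)&(z<.075);Q=W[m]
    print('back',n_,rect(Q))
    m=(d>0)&(W[...,0]>.4)&(W[...,0]<.7)&(W[...,1]>-.3)&(W[...,1]<-.1)&(z>.152)&(z<.168);Q=W[m]
    print('bar',n_,rect(Q))
for f in(0,1):
    print(f);goal([ctr[0],ctr[1],.20],toolR(yaw,0,f))
```

```text
face n [ 0.295 -0.955 -0.001] yaw 17.18 tilt -0.08 [0.5813 0.1892 0.0848] 517 0.0016843694187078523
x extent 0.07556802063254897
slate centre xy at z [0.5803 0.1941 0.0848]
rack top (array([0.5725, 0.2224]), array([0.1095, 0.0873]), 17.8) 246
back top (array([ 0.5241, -0.1084]), array([0.1579, 0.008 ]), 19.6)
bar top (array([ 0.5574, -0.2023]), array([0.1686, 0.0156]), 19.1)
rack side (array([0.5735, 0.2215]), array([0.1103, 0.0906]), 17.1) 312
back side (array([ 0.5259, -0.1084]), array([0.1609, 0.0121]), 20.0)
bar side (array([ 0.5591, -0.2024]), array([0.1703, 0.0178]), 19.2)
0
shift [-0.4731 -0.2365  0.0385] rotvec [-5.000e-04  2.100e-03  2.478e+00] target [0.5803 0.1941 0.2   ]
1
shift [-0.4731 -0.2365  0.0385] rotvec [-1.600e-03 -4.000e-04 -6.636e-01] target [0.5803 0.1941 0.2   ]
```

Row 1 call: 10 rows same target.

The rows are not in the units I measure in: turns go in shares of 2 pi rad. I convert before sending: -0.664 rad is -0.1057.

Emit:
{"op": "drive_effector", "data": {"ticks": {"plan":[[0.45, -0.473, -0.2365, 0.0385, 0, 0, -0.1057], [0.45, -0.473, -0.2365, 0.0385, 0, 0, -0.1057], [0.45, -0.473, -0.2365, 0.0385, 0, 0, -0.1057], [0.45, -0.473, -0.2365, 0.0385, 0, 0, -0.1057], [0.45, -0.473, -0.2365, 0.0385, 0, 0, -0.1057], [0.45, -0.473, -0.2365, 0.0385, 0, 0, -0.1057], [0.45, -0.473, -0.2365, 0.0385, 0, 0, -0.1057], [0.45, -0.473, -0.2365, 0.0385, 0, 0, -0.1057], [0.45, -0.473, -0.2365, 0.0385, 0, 0, -0.1057], [0.45, -0.473, -0.2365, 0.0385, 0, 0, -0.1057]]}}}

```text
clock: 1.1
tool_pos: [0.5608, 0.215, 0.202]
eef_rot: [-0.15, 0.989, -0.0, -0.0]
contact_force: [1.2, 0.5, -0.0]
opening: 0.452
finger_force: 0.0
```

Run:
```python
from h import *
print(get_state()['q']);goal([.5803,.1941,.2],toolR(np.radians(17.2),0,1))
```

```text
[-0.19935035  0.72562401 -0.43087778  1.67196344  0.3849049   0.82983926
  1.07326957]
shift [-0.0124 -0.0258  0.002 ] rotvec [-0.     -0.0006 -0.0001] target [0.5803 0.1941 0.2   ]
```

Emit:
{"op": "drive_effector", "data": {"ticks": {"plan":[[0.45, -0.0124, -0.0258, 0.002, 0, 0, 0], [0.45, -0.0124, -0.0258, 0.002, 0, 0, 0], [0.45, -0.0124, -0.0258, 0.002, 0, 0, 0], [0.45, -0.0124, -0.0258, 0.002, 0, 0, 0]]}}}

```text
clock: 1.5
tool_pos: [0.5781, 0.1979, 0.2004]
eef_rot: [-0.151, 0.989, 0.001, -0.0]
contact_force: [0.3, 0.3, -0.2]
opening: 0.449
finger_force: 0.0
```

Run:
```python
from h import *
goal([.5803,.1941,.095],toolR(np.radians(17.2),0,1))
```

```text
shift [-0.0011 -0.0045  0.1054] rotvec [ 0.0015 -0.0007  0.0027] target [0.5803 0.1941 0.095 ]
```

Emit:
{"op": "drive_effector", "data": {"ticks": {"plan":[[0.45, 0, 0, 0, 0, 0, 0], [0.45, 0, 0, 0, 0, 0, 0], [0.45, 0, 0, 0, 0, 0, 0]]}}}

```text
clock: 1.8
tool_pos: [0.5789, 0.1968, 0.2006]
eef_rot: [-0.15, 0.989, 0.0, 0.0]
contact_force: [-0.2, -0.0, -0.6]
opening: 0.452
finger_force: 0.0
```

Run:
```python
from h import *
goal([.5803,.1941,.095],toolR(np.radians(17.2),0,1))
p,d=snapshot("side");W=cloud("side",d);p=p.astype(int);z=W[...,2]
```

```text
shift [-0.0005 -0.003   0.1056] rotvec [0.0001 0.0001 0.0015] target [0.5803 0.1941 0.095 ]
```

Emit:
{"op": "drive_effector", "data": {"ticks": {"plan":[[0.45, -0.0005, -0.003, 0.03, 0, 0, 0], [0.45, -0.0005, -0.003, 0.06, 0, 0, 0], [0.45, -0.0005, -0.003, 0.08, 0, 0, 0], [0.45, -0.0005, -0.003, 0.095, 0, 0, 0], [0.45, -0.0005, -0.003, 0.1056, 0, 0, 0], [0.45, -0.0005, -0.003, 0.1056, 0, 0, 0], [0.45, -0.0005, -0.003, 0.1056, 0, 0, 0], [0.45, -0.0005, -0.003, 0.1056, 0, 0, 0]]}}}

```text
clock: 2.65
tool_pos: [0.5814, 0.1937, 0.0959]
eef_rot: [-0.149, 0.989, 0.0, 0.001]
contact_force: [0.1, -0.3, 1.3]
opening: 0.451
finger_force: 0.0
```

Run:
```python
from h import *
goal([.5803,.1941,.095],toolR(np.radians(17.2),0,1))
p,d=snapshot("side");cv2.imwrite("pics/g1.png",cv2.resize(p[150:310,240:420,::-1],None,fx=3.3,fy=3.3,interpolation=2))
```

```text
shift [0.001  0.0007 0.0009] rotvec [ 0.0003  0.0021 -0.0001] target [0.5803 0.1941 0.095 ]
```

View pics/g1.png

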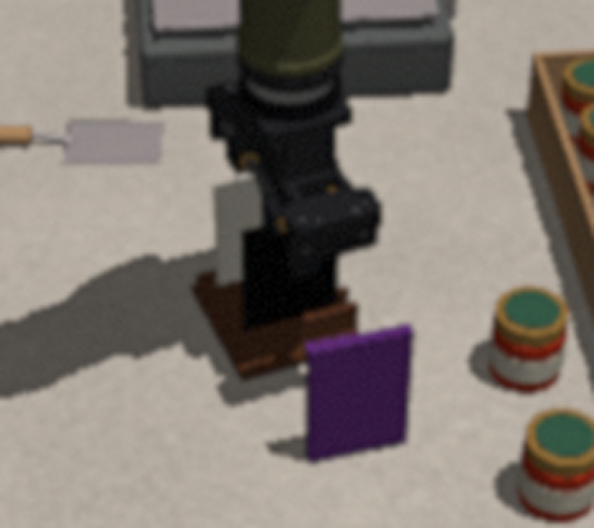

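The fingers straddle the slate at (290,265), clear of the white sign at (235,230). Next I close at 25 N and lift.

Emit:
{"op": "drive_effector", "data": {"ticks": {"plan":[[0, 0, 0, 0, 0, 0, 0], [0, 0, 0, 0, 0, 0, 0], [0, 0, 0, 0, 0, 0, 0], [0, 0, 0, 0, 0, 0, 0], [0, 0, 0, 0, 0, 0, 0], [0, 0, 0, 0, 0, 0, 0], [0, 0, 0, 0, 0, 0, 0]]}, "clamp_n": 25}}

```text
clock: 3.4
tool_pos: [0.5807, 0.1934, 0.0949]
eef_rot: [-0.15, 0.989, 0.0, 0.0]
contact_force: [-0.8, -0.4, 1.4]
opening: 0.109
finger_force: 25.0
```

```bash
python3 -c "
from h import *
goal([.5803,.1941,.245],toolR(np.radians(17.2),0,1))"
```

```text
shift [ 0.0002  0.0008 -0.1501] rotvec [0.0002 0.0001 0.0001] target [0.5803 0.1941 0.245 ]
```

Emit:
{"op": "drive_effector", "data": {"ticks": {"plan":[[0, 0, 0, -0.01, 0, 0, 0], [0, 0, 0, -0.02, 0, 0, 0], [0, 0, 0, -0.03, 0, 0, 0], [0, 0, 0, -0.05, 0, 0, 0], [0, 0, 0, -0.08, 0, 0, 0], [0, 0, 0, -0.11, 0, 0, 0], [0, 0, 0, -0.14, 0, 0, 0], [0, 0, 0, -0.16, 0, 0, 0], [0, 0, 0, -0.16, 0, 0, 0], [0, 0, 0, -0.16, 0, 0, 0]]}}}

```text
clock: 4.4
tool_pos: [0.5805, 0.193, 0.2549]
eef_rot: [-0.15, 0.989, -0.0, 0.0]
contact_force: [-0.6, -0.3, -2.5]
opening: 0.108
finger_force: 25.0
```

Run:
```python
from h import *
s=get_state();T=s['tool_pos'];Rt=R.from_quat(s['eef_rot'])
p,d=snapshot("side");p=p.astype(int);W=cloud("side",d)
L=Rt.inv().apply((W-T).reshape(-1,3)).reshape(W.shape)  # tool frame
m=(d>0)&(abs(L[...,0])<.07)&(abs(L[...,1])<.02)&(L[...,2]>.003)&(L[...,2]<.12)&(p.max(2)<50)
Q=L[m];print(len(Q));
for z0,z1 in((.005,.03),(.03,.06),(.06,.1)):
    q=Q[(Q[:,2]>z0)&(Q[:,2]<z1)];print(z0,np.percentile(q[:,0],[2,50,98]).round(4),np.median(q[:,1]).round(4),len(q))
print('bottom z in tool',np.percentile(Q[:,2],[97,99,99.8]).round(4))
# fit in-plane rect
print('rect xz',cv2.minAreaRect(Q[:,[0,2]].astype(np.float32)))
```

```text
759
0.005 [-0.0377  0.0013  0.0368] -0.0049 247
0.03 [-0.0377  0.      0.0369] -0.0048 293
0.06 [-0.0352  0.0026  0.0369] -0.0042 207
bottom z in tool [0.0805 0.0827 0.0845]
rect xz ((-0.0005410239100456238, 0.0441327802836895), (0.0817859023809433, 0.07919137179851532), 89.14096069335938)
```

Add to h.py:
```python
C=np.array([.5575,-.2026,0]);CY=np.radians(19.3)
def car(p): return C+R.from_euler('z',CY).apply(np.array(p))
def place(h,tilt=17,yb=.0765,Lb=.087):
    t=np.radians(tilt);b=np.array([0,yb-.005*np.cos(t),.006+.005*np.sin(t)+h])
    goal(car(b+Lb*np.array([0,np.sin(t),np.cos(t)])),toolR(CY,t,1))
```

```bash
python3 -c "
from h import *
place(.12);place(0)"
```

```text
shift [ 0.1419 -0.2739  0.0437] rotvec [ 0.2962 -0.0072 -0.0361] target [ 0.5254 -0.1109  0.2107]
shift [ 0.1417 -0.2738  0.1637] rotvec [ 0.2962 -0.0072 -0.0361] target [ 0.5254 -0.1109  0.0907]
```

To row units: 0.296 rad is 0.0471.

Emit:
{"op": "drive_effector", "data": {"ticks": {"plan":[[0, 0.03, -0.06, 0, 0.0127, 0, -0.0057], [0, 0.05, -0.1, 0.01, 0.0239, 0, -0.0057], [0, 0.07, -0.14, 0.02, 0.035, -0.0006, -0.0057], [0, 0.09, -0.18, 0.03, 0.0471, -0.0011, -0.0057], [0, 0.11, -0.22, 0.035, 0.0471, -0.0011, -0.0057], [0, 0.13, -0.25, 0.04, 0.0471, -0.0011, -0.0057], [0, 0.1419, -0.2739, 0.0437, 0.0471, -0.0011, -0.0057], [0, 0.1419, -0.2739, 0.0437, 0.0471, -0.0011, -0.0057], [0, 0.1419, -0.2739, 0.0437, 0.0471, -0.0011, -0.0057], [0, 0.1419, -0.2739, 0.0437, 0.0471, -0.0011, -0.0057]]}}}

```text
clock: 5.45
tool_pos: [0.5265, -0.1086, 0.2105]
eef_rot: [-0.167, 0.975, -0.145, 0.026]
contact_force: [-0.8, 0.7, -2.2]
opening: 0.111
finger_force: 25.0
```

Emit:
{"op": "drive_effector", "data": {"ticks": {"plan":[[0, 0, 0, 0, 0, 0, 0], [0, 0, 0, 0, 0, 0, 0], [0, 0, 0, 0, 0, 0, 0], [0, 0, 0, 0, 0, 0, 0]]}}}

```text
clock: 5.85
tool_pos: [0.5263, -0.11, 0.2111]
eef_rot: [-0.166, 0.975, -0.145, 0.026]
contact_force: [-0.6, 0.4, -1.3]
opening: 0.109
finger_force: 25.0
```

Run:
```python
from h import *
place(.12);place(.03);place(0);print(get_state()['q'].round(2) if hasattr(get_state()['q'],'round') else get_state()['q'])
p,d=snapshot("side");cv2.imwrite("pics/g2.png",cv2.resize(p[180:440,240:440,::-1],None,fx=2.3,fy=2.3,interpolation=2))
for n in("side","top"):
    p,d=snapshot(n);W=cloud(n,d);z=W[...,2]
    m=(d>0)&(W[...,0]>.4)&(W[...,0]<.7)&(W[...,1]>-.16)&(W[...,1]<-.05)&(z>.045)&(z<.075);print(n,rect(W[m]),m.sum())
```

```text
shift [ 0.0011 -0.0004  0.0006] rotvec [ 0.0005  0.002  -0.0001] target [ 0.5254 -0.1109  0.2107]
shift [0.0013 0.0258 0.0867] rotvec [ 0.0005  0.002  -0.0001] target [ 0.5254 -0.1109  0.1207]
shift [0.0014 0.0346 0.1154] rotvec [ 0.0005  0.002  -0.0001] target [ 0.5254 -0.1109  0.0907]
[ 0.09  0.59 -0.22  2.    0.75  0.63  1.19]
side (array([ 0.5262, -0.1079]), array([0.1608, 0.0113]), 19.4) 568
top (array([ 0.5882, -0.086 ]), array([0.0223, 0.0049]), 24.9) 18
```

View pics/g2.png

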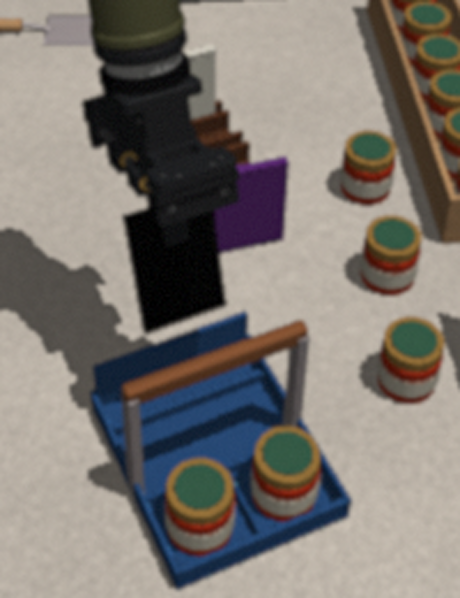

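The slate (185,265) is held, tilted, above the empty bay at (180,370), and nothing has been disturbed. Now I lower it.

Emit:
{"op": "drive_effector", "data": {"ticks": {"plan":[[0, 0.001, 0.0085, 0.03, 0, 0, 0], [0, 0.0013, 0.017, 0.058, 0, 0, 0], [0, 0.0013, 0.0229, 0.077, 0, 0, 0], [0, 0.0013, 0.0258, 0.0867, 0, 0, 0], [0, 0.0013, 0.0287, 0.0963, 0, 0, 0], [0, 0.0014, 0.0317, 0.1058, 0, 0, 0], [0, 0.0014, 0.0331, 0.1106, 0, 0, 0], [0, 0.0014, 0.0331, 0.1106, 0, 0, 0], [0, 0.0014, 0.0331, 0.1106, 0, 0, 0]]}}}

```text
clock: 6.9
tool_pos: [0.5255, -0.1113, 0.0959]
eef_rot: [-0.166, 0.975, -0.145, 0.026]
contact_force: [-0.3, -0.2, -1.5]
opening: 0.113
finger_force: 25.0
```

Run:
```python
from h import *
place(.0);
s=get_state();T=np.array(s['tool_pos']);Rt=R.from_quat(s['eef_rot'])
print('car frame TCP',R.from_euler('z',-CY).apply(T-C).round(4))
p,d=snapshot("side");cv2.imwrite("pics/g3.png",cv2.resize(p[280:420,270:400,::-1],None,fx=4,fy=4,interpolation=2))
```

```text
shift [-0.      0.0019  0.0049] rotvec [ 0.0003  0.0021 -0.0006] target [ 0.5254 -0.1109  0.0907]
car frame TCP [-0.      0.0967  0.0959]
```

View pics/g3.png

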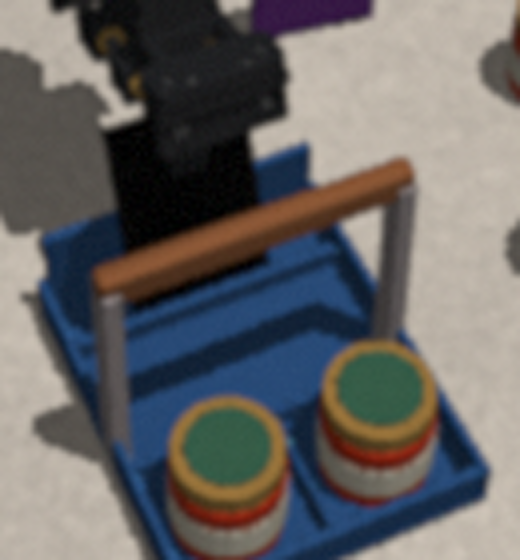

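The foot is in the bay, behind the ridge (line from (85,350) to (330,250)) and in front of the backrest, with no contact yet. I lower the last 5 mm.

Emit:
{"op": "drive_effector", "data": {"ticks": {"plan":[[0, 0, 0.0006, 0.0015, 0, 0, 0], [0, 0, 0.0012, 0.003, 0, 0, 0], [0, 0, 0.0018, 0.0045, 0, 0, 0], [0, 0, 0.0018, 0.0045, 0, 0, 0], [0, 0, 0.0018, 0.0045, 0, 0, 0]]}}}

```text
clock: 7.45
tool_pos: [0.5251, -0.1109, 0.0908]
eef_rot: [-0.166, 0.975, -0.145, 0.026]
contact_force: [-0.7, -0.4, -1.1]
opening: 0.112
finger_force: 25.0
```

```bash
python3 -c "
from h import *
place(.0);s=get_state();print(R.from_euler('z',-CY).apply(s['tool_pos']-C).round(4),s['contact_force'])"
```

```text
shift [-0.0003 -0.      0.0002] rotvec [ 0.0004  0.0016 -0.0005] target [ 0.5254 -0.1109  0.0907]
[-0.0003  0.0972  0.0908] [-0.69187477 -0.39027478 -1.13905535]
```

Emit:
{"op": "drive_effector", "data": {"ticks": {"plan":[[0, 0, 0.0003, 0.001, 0, 0, 0], [0, 0, 0.0006, 0.002, 0, 0, 0], [0, 0, 0.0006, 0.002, 0, 0, 0], [0, 0, 0.0006, 0.002, 0, 0, 0]]}}}

```text
clock: 7.85
tool_pos: [0.5254, -0.1109, 0.0903]
eef_rot: [-0.166, 0.975, -0.146, 0.026]
contact_force: [-3.4, 3.1, 14.1]
opening: 0.115
finger_force: 25.0
```

```bash
python3 -c "
from h import *
place(.0)"
```

```text
shift [ 0.     -0.0001 -0.0004] rotvec [-0.001   0.0032 -0.0007] target [ 0.5254 -0.1109  0.0907]
```

The force jumped to 14 N upward at the expected floor height. I back off slightly, then open partway.

Emit:
{"op": "drive_effector", "data": {"ticks": {"plan":[[0, 0, -0.0004, -0.0014, 0, 0, 0], [0, 0, -0.0004, -0.0014, 0, 0, 0], [0.2, 0, -0.0004, -0.0014, 0, 0, 0], [0.3, 0, -0.0004, -0.0014, 0, 0, 0], [0.4, 0, -0.0004, -0.0014, 0, 0, 0], [0.4, 0, -0.0004, -0.0014, 0, 0, 0], [0.4, 0, -0.0004, -0.0014, 0, 0, 0], [0.4, 0, -0.0004, -0.0014, 0, 0, 0]]}}}

```text
clock: 8.65
tool_pos: [0.5251, -0.1109, 0.0902]
eef_rot: [-0.166, 0.975, -0.145, 0.026]
contact_force: [-0.7, -1.1, -1.1]
opening: 0.399
finger_force: 0.0
```

Run:
```python
from h import *
s=get_state();print(s['contact_force'])
p,d=snapshot("side");cv2.imwrite("pics/g4.png",cv2.resize(p[280:420,270:400,::-1],None,fx=4,fy=4,interpolation=2))
```

```text
[-0.68604762 -1.09190622 -1.10565779]
```

View pics/g4.png

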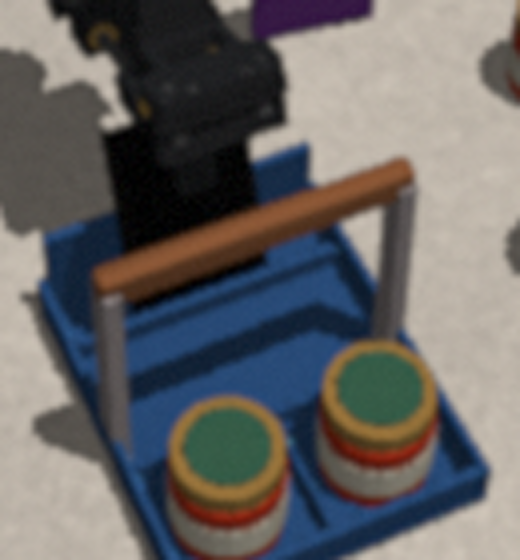

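The slate stands leaning in the bay, released with zero finger force. I retract along the tool axis.

Emit:
{"op": "drive_effector", "data": {"ticks": {"plan":[[0.4, 0, 0, -0.02, 0, 0, 0], [0.4, 0, 0, -0.04, 0, 0, 0], [0.4, 0, 0, -0.07, 0, 0, 0], [0.4, 0, 0, -0.11, 0, 0, 0], [0.4, 0, 0, -0.15, 0, 0, 0], [0.4, 0, 0, -0.16, 0, 0, 0], [0.4, 0, 0, -0.16, 0, 0, 0], [0.4, 0, 0, -0.16, 0, 0, 0]]}}}

```text
clock: 9.5
tool_pos: [0.5088, -0.0676, 0.2423]
eef_rot: [-0.165, 0.975, -0.146, 0.025]
contact_force: [-0.5, -0.3, 0.6]
opening: 0.399
finger_force: 0.0
```

Run:
```python
from h import *
goal(car([0,0,.235]),toolR(CY,0,1))
p,d=snapshot("side");p=p.astype(int);W=cloud("side",d);L=R.from_euler('z',-CY).apply((W-C).reshape(-1,3)).reshape(W.shape)
m=(d>0)&(abs(L[...,0])<.06)&(L[...,1]>.05)&(L[...,1]<.15)&(L[...,2]>.02)&(L[...,2]<.13)&(p.max(2)<45)
Q=L[m];a=np.polyfit(Q[:,2],Q[:,1],1);print('lean',np.degrees(np.arctan(a[0])),'front y at z6',np.polyval(a,.006),'x',np.percentile(Q[:,0],[2,98]),'ztop',Q[:,2].max(),len(Q))
m=(d>0)&(W[...,0]>.4)&(W[...,0]<.7)&(W[...,1]>-.3)&(W[...,1]<-.1)&(W[...,2]>.152)&(W[...,2]<.168);print('bar',rect(W[m]))
```

```text
shift [-0.0015 -0.1351  0.0489] rotvec [-0.2964 -0.     -0.0007] target [ 0.5575 -0.2026  0.235 ]
lean 17.964143721984442 front y at z6 0.06714722604212661 x [-0.03651947  0.03838112] ztop 0.12675197054596643 1076
bar (array([ 0.5583, -0.2023]), array([0.1695, 0.0186]), 19.3)
```

To row units: -0.2964 rad is -0.0472.

Emit:
{"op": "drive_effector", "data": {"ticks": {"plan":[[0.6, 0, -0.03, 0, -0.0159, 0, 0], [0.6, 0, -0.06, 0.01, -0.0318, 0, 0], [0.6, -0.001, -0.1, 0.03, -0.0472, 0, 0], [0.6, -0.0015, -0.1351, 0.0489, -0.0472, 0, 0], [0.6, -0.0015, -0.1351, 0.0489, -0.0472, 0, 0], [0.6, -0.0015, -0.1351, 0.0489, -0.0472, 0, 0], [0.6, -0.0015, -0.1351, 0.0489, -0.0472, 0, 0], [0.6, -0.0015, -0.1351, 0.0489, -0.0472, 0, 0]]}}}

```text
clock: 10.35
tool_pos: [0.5581, -0.1996, 0.2357]
eef_rot: [-0.169, 0.986, 0.001, 0.001]
contact_force: [0.2, 0.8, 0.2]
opening: 0.602
finger_force: 0.0
```

Emit:
{"op": "drive_effector", "data": {"ticks": {"plan":[[0.6, 0, 0, 0, 0, 0, 0], [0.6, 0, 0, 0, 0, 0, 0], [0.6, 0, 0, 0, 0, 0, 0]]}}}

```text
clock: 10.65
tool_pos: [0.5583, -0.2014, 0.2361]
eef_rot: [-0.168, 0.986, 0.0, 0.001]
contact_force: [-0.1, -0.1, -0.3]
opening: 0.605
finger_force: 0.0
```

```bash
python3 -c "
from h import *
goal(car([0,0,.131]),toolR(CY,0,1))"
```

```text
shift [ 0.0014 -0.0009  0.1051] rotvec [-0.0001  0.0019  0.0009] target [ 0.5575 -0.2026  0.131 ]
```

To row units: 0.002 rad is 0.0003.

Emit:
{"op": "drive_effector", "data": {"ticks": {"plan":[[0.6, 0.001, -0.0009, 0.03, 0, 0.0003, 0], [0.6, 0.001, -0.0009, 0.06, 0, 0.0003, 0], [0.6, 0.001, -0.0009, 0.08, 0, 0.0003, 0], [0.6, 0.001, -0.0009, 0.095, 0, 0.0003, 0], [0.6, 0.001, -0.0009, 0.1055, 0, 0.0003, 0], [0.6, 0.001, -0.0009, 0.1055, 0, 0.0003, 0], [0.6, 0.001, -0.0009, 0.1055, 0, 0.0003, 0], [0.6, 0.001, -0.0009, 0.1055, 0, 0.0003, 0]]}}}

```text
clock: 11.45
tool_pos: [0.5585, -0.203, 0.1314]
eef_rot: [-0.168, 0.986, -0.0, 0.001]
contact_force: [-0.2, -0.1, -0.2]
opening: 0.601
finger_force: 0.0
```

Emit:
{"op": "drive_effector", "data": {"ticks": {"plan":[[0.3, 0, 0, 0, 0, 0, 0], [0.25, 0, 0, 0, 0, 0, 0], [0.2, 0, 0, 0, 0, 0, 0], [0, 0, 0, 0, 0, 0, 0], [0, 0, 0, 0, 0, 0, 0], [0, 0, 0, 0, 0, 0, 0], [0, 0, 0, 0, 0, 0, 0], [0, 0, 0, 0, 0, 0, 0]]}, "clamp_n": 50}}

```text
clock: 12.25
tool_pos: [0.5577, -0.2027, 0.1304]
eef_rot: [-0.168, 0.986, 0.0, -0.0]
contact_force: [-0.6, 0.8, 0.6]
opening: 0.152
finger_force: 50.0
```

Gripped: an opening of 0.152 is about 13.4 mm, which fits the 14 mm bar. I lift a little first, then check.

Emit:
{"op": "drive_effector", "data": {"ticks": {"plan":[[0, 0, 0, -0.002, 0, 0, 0], [0, 0, 0, -0.005, 0, 0, 0], [0, 0, 0, -0.01, 0, 0, 0], [0, 0, 0, -0.015, 0, 0, 0], [0, 0, 0, -0.02, 0, 0, 0], [0, 0, 0, -0.02, 0, 0, 0], [0, 0, 0, -0.02, 0, 0, 0], [0, 0, 0, -0.02, 0, 0, 0]]}, "clamp_n": 60}}

```text
clock: 13.05
tool_pos: [0.5575, -0.2029, 0.1502]
eef_rot: [-0.168, 0.986, 0.0, -0.0]
contact_force: [0.6, 1.6, -7.4]
opening: 0.148
finger_force: 60.0
```

Run:
```python
from h import *
s=get_state();print(s['moment'],s['tool_pos'])
p,d=snapshot("side");cv2.imwrite("pics/g5.png",cv2.resize(p[230:440,260:420,::-1],None,fx=2.8,fy=2.8,interpolation=2))
```

```text
[0.06460524 0.02859268 0.00958349] [ 0.55752525 -0.20291864  0.15022963]
```

View pics/g5.png

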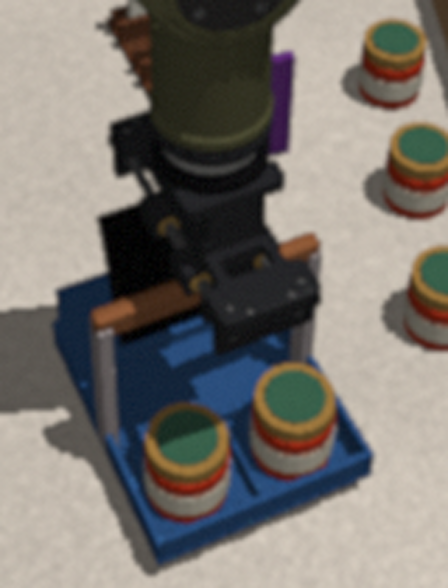

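The carrier is held about 20 mm up and level. The slate (135,260) is still leaning and both jars are standing. I lift the remaining 80 mm gently.

Emit:
{"op": "drive_effector", "data": {"ticks": {"plan":[[0, 0, 0, -0.005, 0, 0, 0], [0, 0, 0, -0.015, 0, 0, 0], [0, 0, 0, -0.027, 0, 0, 0], [0, 0, 0, -0.04, 0, 0, 0], [0, 0, 0, -0.053, 0, 0, 0], [0, 0, 0, -0.065, 0, 0, 0], [0, 0, 0, -0.074, 0, 0, 0], [0, 0, 0, -0.079, 0, 0, 0], [0, 0, 0, -0.08, 0, 0, 0], [0, 0, 0, -0.08, 0, 0, 0]]}}}

```text
clock: 14.1
tool_pos: [0.5576, -0.2029, 0.2302]
eef_rot: [-0.168, 0.986, 0.0, -0.0]
contact_force: [-1.5, 0.1, -8.1]
opening: 0.152
finger_force: 60.0
```

Emit:
{"op": "drive_effector", "data": {"ticks": {"plan":[[0, 0, 0, 0, 0, 0, 0], [0, 0, 0, 0, 0, 0, 0], [0, 0, 0, 0, 0, 0, 0], [0, 0, 0, 0, 0, 0, 0], [0, 0, 0, 0, 0, 0, 0]]}}}

```text
clock: 14.6
tool_pos: [0.5578, -0.2029, 0.2303]
eef_rot: [-0.168, 0.986, 0.0, -0.0]
contact_force: [0.6, -0.6, -7.8]
opening: 0.149
finger_force: 60.0
```

Run:
```python
from h import *
p,d=snapshot("side");cv2.imwrite("pics/g6.png",cv2.resize(p[190:440,250:430,::-1],None,fx=2.4,fy=2.4,interpolation=2))
p=p.astype(int);r,g,b=p[...,0],p[...,1],p[...,2];W=cloud("side",d);L=R.from_euler('z',-CY).apply((W-C).reshape(-1,3))
m=((d>0)&(b>r+30)&(b>g+15)).reshape(-1)&(abs(L[:,2]-.104)<.012)&(abs(L[:,0])<.08)&(abs(L[:,1])<.1)
Q=L[m];A=np.c_[Q[:,:2],np.ones(len(Q))];print('floor slopes,z',np.linalg.lstsq(A,Q[:,2],rcond=None)[0],len(Q))
m=((d>0)&(p.max(2)<45)).reshape(-1)&(abs(L[:,0])<.05)&(L[:,1]>.06)&(L[:,1]<.14)&(L[:,2]>.12)&(L[:,2]<.21)
Q=L[m];print('lean',np.degrees(np.arctan(np.polyfit(Q[:,2],Q[:,1],1)[0])),len(Q))
```

```text
floor slopes,z [-0.00554738  0.00525856  0.10623562] 1994
lean 18.053927801418816 709
```

View pics/g6.png

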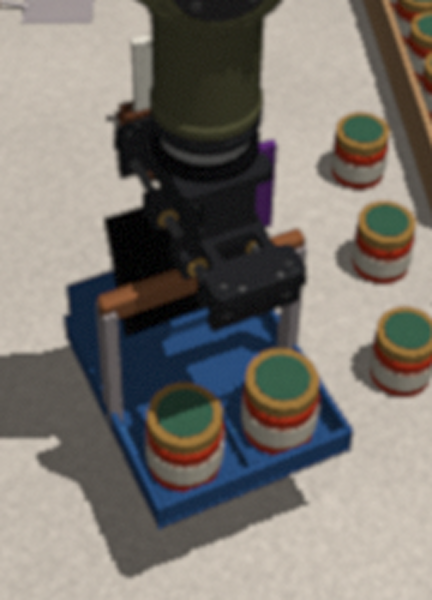

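The carrier hangs level with its underside 100 mm above the counter. The slate at (140,265) leans 18° and both jars stand at (185,435) and (280,400). I'm handing in the job.

```bash
python3 -c "
from plant import *
print(finish_job())"
```

```text
the job is handed in; nothing more can be done
None
```

The job is handed in: the slate was released leaning about 18° in the carrier's empty end, and the arm ended holding the carrier level about 10 cm above the counter with both jars standing, at 14.6 s; no verdict was returned.

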